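Pin the autosampler carriage for transport

ROBOT

A 6-joint arm with a two-finger parallel gripper is mounted at the origin on the work surface. World frame = base frame: x ahead of the robot, y to its left, z up, the work surface at z = 0. Lengths are in mm, angles in rad, forces in N, time in s.
With the tool pointing down it reaches from about 350 to 875 mm from the base axis. Payload 15.5 kg.
Tool frame: the origin (TCP) lies at the very end of the fingers, on their centre line; the grasp point (between the pads) lies 19 mm behind it (bot.grip_point_offset is the distance from the TCP to the grasp point, in mm); z points along the fingers, y is the line along which they close (so a half turn about z gives the same grasp; the last joint's range is limited). The gripper opens to 85 mm and grips with 20 to 120 N. Pads are 22 mm wide; open, the fingers measure 114 mm over their backs; the gripper's body (76 mm by 85 mm) begins 54 mm behind the grasp point. The pads swing forward as they close: fully open they stand 13 mm farther back than shut.
Start: joints at [-1.351, 0.494, 1.345, -0, 1.302, -0.096], TCP at [194.112, -594.093, 209.377] pointing down, gripper open.
Joint ranges: [-2.91, 2.91], [-0.82, 2.16], [0.22, 2.67], [-1.22, 4.37], [0.12, 2.79], [-3.08, 3.08]. Speed limits (rad/s): [1.89, 1.89, 2.57, 3.01, 3.01, 3.01].

INTERFACE

Orientations are given as a rotation vector (axis times angle).
In Python, from rig import sensors, imaging, sign_off, bot gives the robot as it stands.
- The arm moves only by the tool step_arm, never from a script. Its argument "commands" is a list that holds one entry, the list of rows, each a list of 6 numbers: the shift along the tool's x, y, z in mm, then the turn, a rotation vector about the tool's x, y, z in degrees. A call has 1 to 10 rows; each row is the pose to reach, as a shift and turn from the pose commanded when the call began, along the tool's axes at that moment; what a row does not reach only later rows make up. A row lasts 1/10 s, in which the tool goes at most 50 mm and 8.59 degrees, less where a joint would pass 70% of its speed; a pose out of reach is approached as far as the arm can. A call with a gripper value outside its range is refused whole. "grip" is the closure, from 0 (fully open) to 1 (shut), set as the call begins (left out, the last holds). The fingers move at their own pace and stop on an object; "force" is the grip in N (left out, the last holds). Time passes only in rows, so rows that repeat a pose let the fingers close. It gives the time, the measured TCP pose, the force, the opening and the grip force at its end, in the units of the state.
- sensors.get_state(): the state, without advancing time (a new reading comes with each control period).
- imaging.grab_frame(name): name is "scene" or "top" or "wrist"; returns (picture, depth): 400x640x3 uint8, blue, green, red; 400x640 float32, mm along the optical axis (not along the pixel's ray), 0 where there is no reading.
- imaging.camera_model(name): a dict with "fx", "fy", "cx", "cy" (pixels), "xyz" and "orientation" of the camera in the world. Camera axes: x right, y up, looking along -z (the intrinsics and any distortion apply to the point x, -y, -z); pixel columns grow to the right and rows downward; lengths in mm; the calibration is good to about 2 mm. A picture is of the moment at which its call begins: read the wrist's pose just before it. camera_model takes no time and is no camera call; for the wrist camera it gives the pose at the moment of the call.
- sign_off(): hands the job in; it is judged then, once.
The state is a dict: "time_s": time; "qpos": joint angles; "qd": joint speeds; "joint_torque": joint torques, N m; "tcp_pos": TCP position; "orientation": TCP orientation; "contact_force": force on the tool from outside, world axes, zero at the start; "wrist_torque": the same for the moment, N m; "grip_width": opening from 0.0 (shut) to 1.0 (fully open); "finger_force": force on a finger pad.
Only numpy, scipy, OpenCV 4.12 (cv2) and the standard library are available. Lean on these libraries where they do the work, as an engineer would, in place of code of your own. Each camera call takes 0.05 s, during which the arm holds its last target. There are 200 camera calls.

TASK

The autosampler is about to be moved, so its carriage must be locked: slide the blue-tabbed dust shutter on its deck fully open, then take the orange-headed transit pin from its stand and, with light sweeping contact through the port, find the hidden blind hole in the dark carriage below until the pin drops fully home, then let go and leave it standing there. Never press the pin against the machine with more than 25 newtons, and leave the other things on the bench and deck where they are.

Things in the scene. Friction and masses are not known exactly. Their poses are not given: they have to be found in the camera images.
- autosampler: White instrument module fixed to the bench, 240 (x) x 280 (y) x 100 (z) mm, its flat deck 100 mm above the bench, blue stripe on the front (-x) face. Origin: centre of the underside. Its position and yaw vary.
- port (a point): Centre of the round 36 mm port through the 12 mm thick deck, at deck-top height, 40 mm towards the front (-x) from the module's centre; axes as the module's. Covered by the shutter at the start.
- carriage_face (a point): Point straight below the port centre on the flat black carriage face, 28 mm below the deck top, wider than the port. The face floats on springs: gives at 3 N, sinks 1 mm per further 1.2 N, hard stop at 5 mm. In it is one blind hole, 12 mm wide, 20 mm deep, that is NOT measured: its centre is 3.5 to 7 mm from this point, in any direction, and stays put (brake on).
- shutter (a joint): Dust shutter sliding on the deck towards the module's +y: 0 m = shut over the port, 0.052 m = fully open at its stop; 1.5 N of friction, stays where left. Grey plate 48 x 48 x 3 mm, its top 3.5 mm above the deck. Two guide rails 4 mm high run beside it.
- shutter_tab (a point): Centre of the top of the shutter's blue grip tab, which moves with it: a block 30 mm (module x) by 12 mm (module y), 26 mm tall, its top 29.5 mm above the deck. Axes as the module's; at joint 0 it is 12 mm to the module's +y from the port centre.
- stand: Fixed grey block 70 x 70 x 36 mm with one 12.5 mm hole, 30 mm deep, in the middle of its top, in which the pin stands. Origin: centre of the underside. Position and yaw vary.
- pin: Transit pin, loose, about 70 g, 98 mm long: a round steel shaft 10 mm in diameter and 70 mm long with a 1 mm chamfered foot, below an orange cylindrical head 22 mm in diameter and 28 mm tall. z runs up along the pin from the foot; origin at the foot. It starts upright in the stand, foot 6 mm above the bench.
- pin_tip (a point): Centre of the pin's foot (underside of the shaft). Fully home it is 48 mm below the deck top.
- pin_head (a point): Middle of the pin's orange head, on the axis, 84 mm above the foot: the place to grip.
- vial_a: Bystander: amber vial with white cap, 22 mm wide, 46 mm tall, standing on the deck's rear left. Origin: underside.
- vial_b: Bystander: the same kind of vial on the deck's rear right.
- vial_c: Bystander: the same kind of vial on the bench behind (+x of) the stand.
- screwdriver: Bystander: screwdriver lying on the bench, to the rear right.
- beaker: Bystander: open glass beaker 70 mm wide, 80 mm tall, right rear of the bench.
- solvent: Bystander: amber bottle with red cap, 66 mm wide, 130 mm tall, on the left of the bench.
- wrench: Bystander: wrench lying on the bench to the left.

How it is judged:
By the outcome, as a careful person would: the job done as asked, in the order asked, and still so for the second after the job is handed in, with the robot touching nothing.
It also fails if it takes over 67 s, if anything falls off the work surface, if the arm or the gripper's body presses on something with over 40 N, if the wrist force passes 120 N, or if a joint passes its speed limit or range.

## Working session

There is one attempt and no reset: what is moved stays moved. The work goes in short steps, Python scripts to look and compute and a tool call to move; the robot and the scene stay as the last step left them, time stands still between calls to the robot, and variables do not carry over. Pictures are saved under pics/ and viewed, at most 10 in all, crops included, and the job is handed in when it is done.

Besides the shell and the picture viewer there is one more tool, called after "Emit:" by a JSON object that holds its "method" and its "body", one argument or row to a line. step_arm: Moves the arm, as the interface text tells. Its arguments: {"type":"object","properties":{"commands":{"type":"array"},"grip":{"type":"number"},"force":{"type":"number"}},"required":["commands"]}

```bash
mkdir -p pics; ls; python3 - <<'E'
from rig import sensors, imaging, bot
import cv2,numpy as np
for n in ["scene","top"]:
    p,d=imaging.grab_frame(n); cv2.imwrite(f"pics/{n}0.png",p); np.save(f"{n}0.npy",d); cv2.imwrite(f"{n}0.png",p)
    print(n,imaging.camera_model(n))
s=sensors.get_state(); print(s['time_s'],s['tcp_pos'],s['orientation'],s['contact_force'],bot.grip_point_offset)
E
```

```text
pics
scene {'fx': 421.0838096774418, 'fy': 421.0838096774418, 'cx': 317.88677087737886, 'cy': 201.6565764723038, 'xyz': array([1216.88620106, -548.59067826,  758.45308666]), 'orientation': array([0.85066659, 0.38960624, 0.75014434])}
top {'fx': 396.34608532342344, 'fy': 396.34608532342344, 'cx': 321.9024280672816, 'cy': 200.86840405836395, 'xyz': array([ 430.48505218,   12.23218843, 1317.2520584 ]), 'orientation': array([ 0.11000707, -0.10146989, -1.58178745])}
0.1 [ 194.03943128 -593.77058617  208.88131558] [-3.10150845e+00 -4.93764693e-01  8.10499533e-05] [-0.63675     0.052886    0.21062207] 18.700000000000003
```

View pics/top0.png

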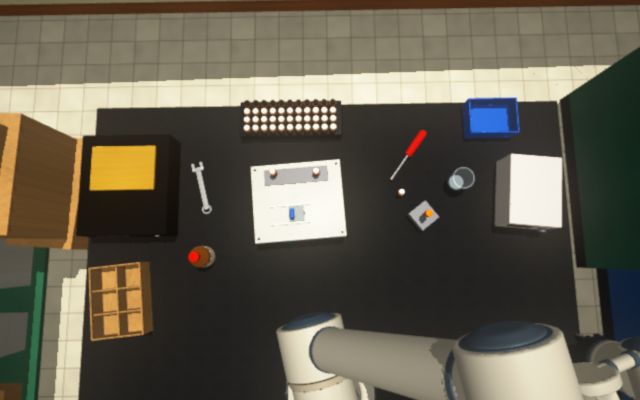

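View pics/scene0.png

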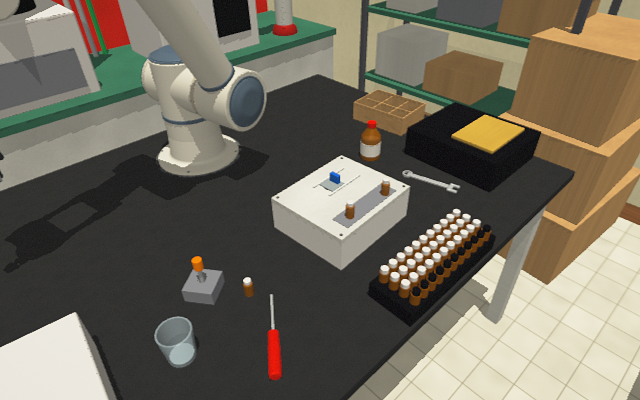

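Top view: module deck corners near (251,168)–(345,236), blue tab at (292,213), orange head at (429,213), stand at (424,216). Scene view: tab at (335,178), head at (198,264). Both are clear of other things.

```bash
cat > h.py <<'E'
import numpy as np, cv2
from scipy.spatial.transform import Rotation as R
def ray(c,u,v):
    d=np.array([(u-c['cx'])/c['fx'],-(v-c['cy'])/c['fy'],-1.])
    return np.array(c['xyz']),R.from_rotvec(c['orientation']).apply(d)
def at_z(c,u,v,z):
    o,d=ray(c,u,v); return o+d*(z-o[2])/d[2]
def tri(obs):
    A=np.zeros((3,3));b=np.zeros(3)
    for c,u,v in obs:
        o,d=ray(c,u,v);d=d/np.linalg.norm(d);P=np.eye(3)-np.outer(d,d);A+=P;b+=P@o
    x=np.linalg.solve(A,b)
    return x,[np.linalg.norm(np.cross(x-ray(*q)[0],ray(*q)[1]/np.linalg.norm(ray(*q)[1]))) for q in obs]
def cloud(c,d):
    v,u=np.mgrid[:400,:640]
    P=np.stack([(u-c['cx'])/c['fx']*d,-(v-c['cy'])/c['fy']*d,-d],-1)
    return R.from_rotvec(c['orientation']).apply(P.reshape(-1,3)).reshape(400,640,3)+c['xyz']
def hsv(p,lo,hi): return cv2.inRange(cv2.cvtColor(p,cv2.COLOR_BGR2HSV),lo,hi)
def blob(m,box):
    x0,y0,x1,y1=box; ys,xs=np.nonzero(m[y0:y1,x0:x1]); return xs.mean()+x0,ys.mean()+y0,len(xs)
def tool(T,o,p): # world point -> tool frame
    return R.from_rotvec(o).inv().apply(np.array(p)-T)
E
python3 - <<'E'
from h import *
from rig import imaging
cs,ct=imaging.camera_model("scene"),imaging.camera_model("top")
ps,pt=cv2.imread("scene0.png"),cv2.imread("top0.png"); dt=np.load("top0.npy")
ds=np.load("scene0.npy")
bl=((100,150,60),(130,255,255)); og=((5,180,150),(22,255,255))
for nm,k,bs,bt in [("tab",bl,(310,160,360,200),(275,195,310,230)),("head",og,(185,250,212,276),(415,200,440,225))]:
    a=blob(hsv(ps,*k),bs);b=blob(hsv(pt,*k),bt); print(nm,a,b,*tri([(cs,*a[:2]),(ct,*b[:2])]))
for c,d,p,box in((ct,dt,pt,(235,150,360,250)),(cs,ds,ps,(260,140,420,280))):
    C=cloud(c,d); m=np.zeros((400,640),bool); m[box[1]:box[3],box[0]:box[2]]=1
    m&=(C[...,2]>90)&(C[...,2]<108); P=C[m]; print(len(P),np.median(P[:,2]))
    r=cv2.minAreaRect(P[:,:2].astype(np.float32)); print("deck",r)
    m=np.zeros((400,640),bool); bx=(405,195,445,235) if c is ct else (175,240,235,310); m[bx[1]:bx[3],bx[0]:bx[2]]=1
    m&=(C[...,2]>28)&(C[...,2]<42);P=C[m]; print("stand",np.median(P[:,2]),cv2.minAreaRect(P[:,:2].astype(np.float32)))
    big=cv2.resize(p[195:235,400:450] if c is ct else p[240:310,170:240],None,fx=1,fy=1)
E
```

```text
tab (np.float64(334.47777777777776), np.float64(177.2888888888889), 90) (np.float64(291.375), np.float64(213.04166666666666), 24) [557.19291091 111.69511338 117.55402532] [np.float64(0.8129289661595898), np.float64(0.8129289661595217)]
head (np.float64(196.96350364963504), np.float64(263.17518248175185), 137) (np.float64(428.42857142857144), np.float64(212.8), 35) [ 554.63617624 -310.74419892   93.2020686 ] [np.float64(1.1402119427643742), np.float64(1.1402119427642479)]
6738 100.05247036830292
deck ((599.1463623046875, 94.57951354980469), (240.5464324951172, 280.06939697265625), 4.119981288909912)
stand 35.85095680383097 ((554.233642578125, -309.3064880371094), (70.17268371582031, 70.68949127197266), 37.882816314697266)
5975 101.55502081617567
deck ((598.7491455078125, 93.71417236328125), (244.77850341796875, 285.582275390625), 3.9452414512634277)
stand 36.78482748039306 ((554.5548095703125, -310.0251770019531), (71.50346374511719, 73.15789031982422), 36.87205505371094)
```

```bash
cat >> h.py <<'E'
YAW=4.1
def goal(p,yaw_deg,s):
    """shift(mm), turn(deg) in tool axes to get TCP to p, pointing down, tool y along world angle yaw (mod 180)"""
    Rc=R.from_rotvec(s['orientation']); best=None
    for k in (0,180):
        a=np.radians(yaw_deg+k); y=np.array([np.cos(a),np.sin(a),0]); z=np.array([0,0,-1.]); x=np.cross(y,z)
        t=(Rc.inv()*R.from_matrix(np.stack([x,y,z],1))).as_rotvec(degrees=True)
        if best is None or np.linalg.norm(t)<np.linalg.norm(best): best=t
    return Rc.inv().apply(np.array(p)-s['tcp_pos']).round(2),best.round(2)
E
python3 - <<'E'
from h import *
from rig import imaging,sensors
s=sensors.get_state();Rc=R.from_rotvec(s['orientation'])
print(Rc.as_matrix().round(3)); c=imaging.camera_model("wrist"); print(c)
print("cam in tool",Rc.inv().apply(c['xyz']-s['tcp_pos']),(Rc.inv()*R.from_rotvec(c['orientation'])).as_matrix().round(2))
print(goal([545,95,300],94.1,s))
E
```

```text
[[ 0.951  0.311 -0.   ]
 [ 0.311 -0.951  0.001]
 [ 0.    -0.001 -1.   ]]
{'fx': 344.8034444465754, 'fy': 344.8034444465754, 'cx': 324.78332741887425, 'cy': 200.67304966476502, 'xyz': array([ 263.61938341, -570.3577686 ,  373.62047569]), 'orientation': array([-0.25614687,  0.1869886 , -1.24552459])}
cam in tool [  73.42873118   -0.81678896 -164.7303097 ] [[-0.    0.96  0.29]
 [ 1.    0.   -0.  ]
 [-0.    0.29 -0.96]]
(array([ 547.51, -545.83,  -90.5 ]), array([-0.06,  0.  , 13.99]))
```

Emit:
{"method": "step_arm", "body": {
  "commands": [
    [[300,-278,-80,0,0,0],[300,-278,-80,0,0,0],[300,-278,-80,0,0,0],[300,-278,-80,0,0,0],[300,-278,-80,0,0,0],[300,-278,-80,0,0,0],[300,-278,-80,0,0,0],[300,-278,-80,0,0,0],[300,-278,-80,0,0,0],[300,-278,-80,0,0,0]]
  ],
  "grip": 0.5,
  "force": 30
}}

```text
time_s: 1.1
tcp_pos: [393.9, -234.7, 289.8]
orientation: [3.102, 0.499, 0.001]
contact_force: [-0.4, 0.6, 0.1]
grip_width: 0.496
finger_force: 0.0
```

Emit:
{"method": "step_arm", "body": {
  "commands": [
    [[282,-262,0,0,0,7],[282,-262,0,0,0,14],[282,-262,0,0,0,14],[282,-262,0,0,0,14],[282,-262,0,0,0,14],[282,-262,0,0,0,14],[282,-262,0,0,0,14],[282,-262,0,0,0,14],[282,-262,0,0,0,14],[282,-262,0,0,0,14]]
  ]
}}

```text
time_s: 2.1
tcp_pos: [579.7, 99.8, 288.4]
orientation: [3.139, 0.114, -0.002]
contact_force: [-0.6, -0.3, 1.0]
grip_width: 0.496
finger_force: 0.0
```

```bash
python3 - <<'E'
from rig import sensors, imaging
import cv2,numpy as np,pickle
s=sensors.get_state(); c=imaging.camera_model("wrist")
p,d=imaging.grab_frame("wrist"); cv2.imwrite("pics/w1.png",p); pickle.dump((s,c,p,d),open("w1.pkl","wb")); print(s['time_s'],s['qpos'])
E
```

```text
2.1 [ 6.92824743e-02  3.76643195e-01  1.32191831e+00 -3.77080661e-04
  1.44449415e+00  1.56754548e+00]
```

View pics/w1.png

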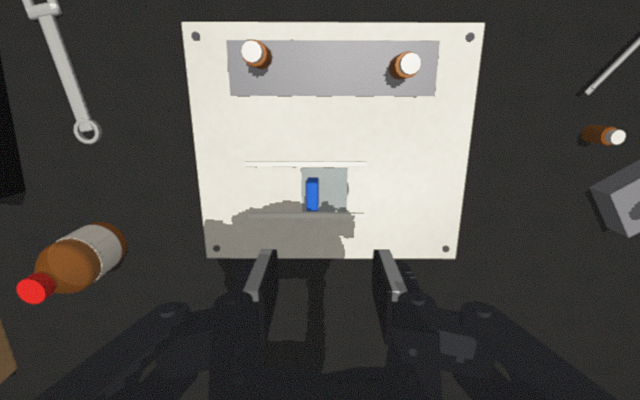

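Wrist view: deck corners about (181,23), (485,23), (457,258), (207,258); tab top about (313,194). A dark sliver of the port shows at (348,188), so the shutter starts a little open.

```bash
python3 - <<'E'
from h import *
import pickle
from rig import imaging,sensors
s,c,p,d=pickle.load(open("w1.pkl","rb"))
q=[at_z(c,u,v,100)[:2] for u,v in((182,23),(485,23),(457,258),(207,258))]
print(np.round(q,1)); print("centre",cv2.minAreaRect(np.float32(q)))
m=hsv(p,(100,150,60),(130,255,255)); ys,xs=np.nonzero(m[170:220,295:335]); print(xs.min()+295,xs.max()+295,ys.min()+170,ys.max()+170)
C=cloud(c,d); a=C[170:220,295:335][m[170:220,295:335]>0]; t=a[a[:,2]>a[:,2].max()-4]; print("tab top depth",np.median(a[:,2]),t.mean(0),len(t), cv2.minAreaRect(t[:,:2].astype(np.float32)))
b=blob(m,(295,170,335,220)); 
ct=imaging.camera_model("top");cs=imaging.camera_model("scene")
print(b,tri([(c,*b[:2]),(ct,291.4,213.)]))
mm=np.zeros((400,640),bool); mm[10:265,170:500]=1; mm&=abs(C[...,2]-100)<6; P=C[mm]; print(np.median(P[:,2]),cv2.minAreaRect(P[:,:2].astype(np.float32)))
E
```

```text
[[706.6 241.8]
 [726.9 -37.8]
 [487.9 -56.2]
 [467.6 225.4]]
centre ((597.27001953125, 93.23487854003906), (239.70599365234375, 282.2972106933594), 4.116152286529541)
307 317 178 210
tab top depth 129.4531236418209 [652.96361286 105.72641311 453.1170696 ] 1 ((652.963623046875, 105.72640991210938), (0.0, 0.0), 0.0)
(np.float64(312.0367231638418), np.float64(194.1186440677966), 354) (array([556.57753417, 111.14026165, 119.15925044]), [np.float64(0.2834800512500454), np.float64(0.283480051250091)])
100.39272803814796 ((597.908935546875, 94.73544311523438), (240.8054656982422, 280.852783203125), 3.9762587547302246)
```

```bash
python3 - <<'E'
from h import *
from rig import sensors
s=sensors.get_state(); print(goal([557.3,111.4,108.5],94.1,s))
E
```

```text
(array([-20.96, -13.94, 180.27]), array([ 0.02,  0.07, -0.01]))
```

Emit:
{"method": "step_arm", "body": {
  "commands": [
    [[-21,-14,50,0,0,0],[-21,-14,100,0,0,0],[-21,-14,140,0,0,0],[-21,-14,165,0,0,0],[-21,-14,175,0,0,0],[-21,-14,180,0,0,0],[-21,-14,180,0,0,0]]
  ]
}}

```text
time_s: 2.85
tcp_pos: [558.2, 111.8, 110.1]
orientation: [3.14, 0.111, 0.001]
contact_force: [-0.2, 0.5, 0.3]
grip_width: 0.497
finger_force: 0.0
```

Emit:
{"method": "step_arm", "body": {
  "commands": [
    [[0,0,0,0,0,0],[0,0,0,0,0,0],[0,0,0,0,0,0],[0,0,0,0,0,0],[0,0,0,0,0,0]]
  ],
  "grip": 1,
  "force": 30
}}

```text
time_s: 3.35
tcp_pos: [557.8, 112.5, 109.6]
orientation: [-3.14, -0.112, -0.001]
contact_force: [-0.3, 0.1, -0.2]
grip_width: 0.002
finger_force: 0.0
```

```bash
python3 - <<'E'
from rig import sensors, imaging
import cv2,numpy as np,pickle
s=sensors.get_state(); c=imaging.camera_model("wrist")
p,d=imaging.grab_frame("wrist");q,_=imaging.grab_frame("scene")
cv2.imwrite("pics/w2.png",np.hstack([cv2.resize(p,(480,300)),cv2.resize(q[140:260,270:390],(300,300))])); print(s['time_s'],s['grip_width'],s['finger_force'],s['tcp_pos'],c['xyz'])
E
```

```text
3.35 0.0018047045946486102 0.0 [557.76453116 112.48941348 109.60714823] [630.74328538 118.22562722 274.37036411]
```

View pics/w2.png

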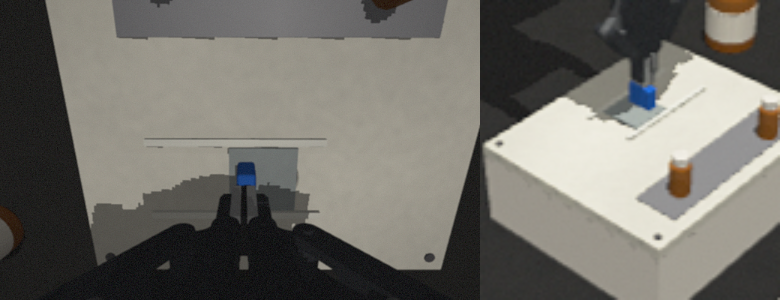

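The wrist half shows the tab at (246,173) between the finger silhouettes, but the scene half (642,95) leaves it unclear whether the fingers flank the tab or sit behind it. I'll take an enlarged crop.

```bash
python3 - <<'E'
from rig import sensors, imaging
import cv2,numpy as np,pickle
s=sensors.get_state(); print(s['grip_width'],s['finger_force'])
p,d=imaging.grab_frame("wrist");q,_=imaging.grab_frame("scene")
a=cv2.resize(p[190:310,270:390],(400,400),interpolation=cv2.INTER_CUBIC);b=cv2.resize(q[150:200,310:360],(400,400),interpolation=cv2.INTER_CUBIC)
cv2.imwrite("pics/w3.png",cv2.convertScaleAbs(np.hstack([a,b]),alpha=1.6,beta=10))
E
```

```text
0.0022155957099310604 0.0
```

View pics/w3.png

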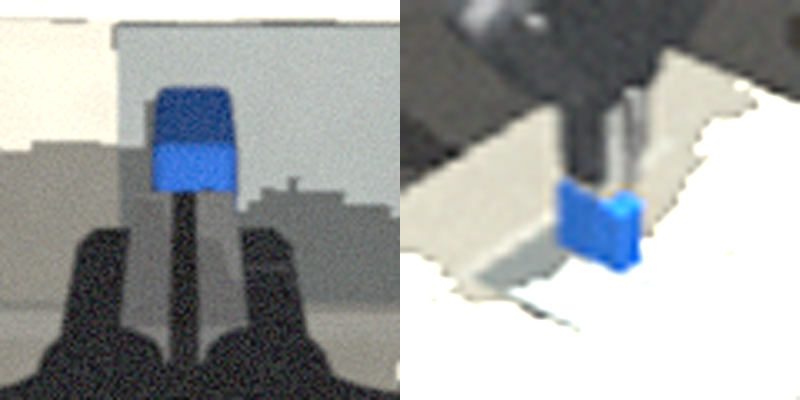

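Fingers appear shut with their tips at or above the tab's top: crop (185,190) in wrist, (590,182) in scene. I'll triangulate the tip.

```bash
python3 - <<'E'
from h import *
from rig import imaging,sensors
c=imaging.camera_model("wrist");cs=imaging.camera_model("scene");s=sensors.get_state()
w=(270+186/3.333,190+190/3.333); S=(310+200/8,150+184/8)
print(tri([(c,*w),(cs,*S)]), s['tcp_pos'],s['qpos'])
for z in (109.6,129.5,135): print(z,at_z(c,*w,z),at_z(cs,*S,z))
# project tcp
for nm,k in(("wrist",c),("scene",cs)):
    for P in (s['tcp_pos'],[557.3,111.4,129.5],[542,110,129.5],[572,112.5,129.5]):
        x=R.from_rotvec(k['orientation']).inv().apply(np.array(P)-k['xyz']); print(nm,np.round(P),k['cx']-k['fx']*x[0]/x[2],k['cy']+k['fy']*x[1]/x[2])
E
```

```text
(array([563.39096836, 111.86700527, 132.88291004]), [np.float64(2.6898067346065293), np.float64(2.689806734606448)]) [557.7040218  112.45623723 109.39400965] [ 9.40281823e-02  5.32321720e-01  1.59903757e+00 -1.05215180e-05
  1.01019102e+00  1.59328299e+00]
109.6 [555.38839978 112.24576411 109.6       ] [535.6738063  136.36173972 109.6       ]
129.5 [564.49903438 112.96473392 129.5       ] [556.56625011 115.35459126 129.5       ]
135 [567.01704897 113.16344417 135.        ] [562.34054362 109.54859546 135.        ]
wrist [558. 112. 109.] 325.7207074813011 242.73132305275715
wrist [557. 111. 130.] 328.0551868918266 261.42691253269226
wrist [542. 110. 130.] 328.6148975921709 290.58092877974696
wrist [572. 112. 130.] 328.0288043600668 231.86501856131858
scene [558. 112. 109.] 334.5014020870211 179.79994282246938
scene [557. 111. 130.] 334.1439538865717 173.6940863952397
scene [542. 110. 130.] 329.7486009069703 171.6359504847809
scene [572. 112. 130.] 338.3627738628212 175.73692119198836
```

```bash
python3 - <<'E'
from h import *
from rig import imaging,sensors
s=sensors.get_state();c=imaging.camera_model("wrist");p,d=imaging.grab_frame("wrist");C=cloud(c,d)
for v in range(225,310,6): print(v,[tuple(C[v,u].round(0).astype(int)) for u in (312,320,325,330,338)])
E
```

```text
225 [(np.int64(565), np.int64(120), np.int64(104)), (np.int64(571), np.int64(116), np.int64(120)), (np.int64(571), np.int64(114), np.int64(120)), (np.int64(572), np.int64(111), np.int64(120)), (np.int64(571), np.int64(107), np.int64(117))]
231 [(np.int64(562), np.int64(120), np.int64(105)), (np.int64(571), np.int64(116), np.int64(128)), (np.int64(572), np.int64(114), np.int64(128)), (np.int64(571), np.int64(112), np.int64(127)), (np.int64(571), np.int64(108), np.int64(126))]
237 [(np.int64(558), np.int64(120), np.int64(104)), (np.int64(569), np.int64(116), np.int64(130)), (np.int64(569), np.int64(114), np.int64(129)), (np.int64(569), np.int64(111), np.int64(129)), (np.int64(570), np.int64(108), np.int64(129))]
243 [(np.int64(554), np.int64(120), np.int64(103)), (np.int64(566), np.int64(116), np.int64(129)), (np.int64(567), np.int64(113), np.int64(130)), (np.int64(567), np.int64(111), np.int64(130)), (np.int64(567), np.int64(108), np.int64(130))]
249 [(np.int64(567), np.int64(119), np.int64(139)), (np.int64(568), np.int64(116), np.int64(139)), (np.int64(568), np.int64(114), np.int64(1
[... 1799 characters left out ...]
, np.int64(118), np.int64(176)), (np.int64(563), np.int64(115), np.int64(169)), (np.int64(564), np.int64(113), np.int64(169)), (np.int64(564), np.int64(112), np.int64(169)), (np.int64(569), np.int64(109), np.int64(177))]
303 [(np.int64(568), np.int64(118), np.int64(180)), (np.int64(561), np.int64(115), np.int64(169)), (np.int64(561), np.int64(113), np.int64(169)), (np.int64(564), np.int64(112), np.int64(173)), (np.int64(568), np.int64(110), np.int64(180))]
309 [(np.int64(568), np.int64(118), np.int64(184)), (np.int64(559), np.int64(115), np.int64(170)), (np.int64(559), np.int64(113), np.int64(170)), (np.int64(564), np.int64(112), np.int64(176)), (np.int64(568), np.int64(110), np.int64(183))]
```

Depth shows the real fingertips at z≈135, about 25 mm above the reported TCP (109.6), so the fingers closed above the tab. I'll reopen, then go lower in small steps and watch the force.

Emit:
{"method": "step_arm", "body": {
  "commands": [
    [[0,0,0,0,0,0],[0,0,0,0,0,0],[0,0,0,0,0,0],[0,0,4,0,0,0],[0,0,8,0,0,0],[0,0,8,0,0,0]]
  ],
  "grip": 0.5
}}

```text
time_s: 4.2
tcp_pos: [557.2, 112.4, 100.6]
orientation: [3.14, 0.112, -0.002]
contact_force: [-1.0, 0.1, -0.1]
grip_width: 0.5
finger_force: 0.0
```

```bash
python3 - <<'E'
from h import *
from rig import imaging,sensors
s=sensors.get_state();c=imaging.camera_model("wrist");p,d=imaging.grab_frame("wrist");C=cloud(c,d)
print(s['tcp_pos'],s['grip_width'])
m=(abs(C[...,0]-s['tcp_pos'][0]-10.5)<1.5)&(abs(C[...,1]-112)<40)&(C[...,2]<160)&(C[...,2]>106)
P=C[m]
for a,b in((112,160),(60,112)):
    q=P[(P[:,1]>a)&(P[:,1]<b)&(abs(P[:,1]-112)>8)]; z=np.sort(q[:,2]); print(len(q),z[:8].round(1),q[q[:,2]<z[0]+12][:,1].min(),q[q[:,2]<z[0]+12][:,1].max())
E
```

```text
[557.23883896 112.36913392 100.64430239] 0.500260343814914Traceback (most recent call last):
  File "<stdin>", line 8, in <module>
IndexError: index 0 is out of bounds for axis 0 with size 0
```

```bash
python3 - <<'E'
from h import *
from rig import imaging,sensors
s=sensors.get_state();c=imaging.camera_model("wrist");p,d=imaging.grab_frame("wrist");C=cloud(c,d)
for sg in (1,-1):
    y=(C[...,1]-112.4)*sg
    P=C[(C[...,0]>550)&(C[...,0]<575)&(y>10)&(y<70)&(C[...,2]>110)&(C[...,2]<200)]; P=P[P[:,2].argsort()]; print(len(P)); print(P[:60:6].round(1))
E
```

```text
11780
[[559.  134.6 124.7]
 [557.5 134.4 125.8]
 [563.8 134.9 126.7]
 [551.3 134.  127.2]
 [563.7 134.8 127.5]
 [564.9 137.3 128.2]
 [559.  134.5 128.6]
 [555.1 134.4 128.7]
 [565.1 139.8 129.2]
 [565.2 141.5 129.5]]
13057
[[558.9  91.5 124.5]
 [560.9  91.9 125.6]
 [558.8  91.8 126.3]
 [565.5  92.1 126.8]
 [551.8  91.1 127.1]
 [551.6  91.1 127.7]
 [564.6  92.2 128. ]
 [550.8  91.1 128.2]
 [560.   91.7 128.5]
 [568.4  92.3 129. ]]
```

Emit:
{"method": "step_arm", "body": {
  "commands": [
    [[0,0,5,0,0,0],[0,0,10,0,0,0],[0,0,14,0,0,0],[0,0,14,0,0,0]]
  ]
}}

```text
time_s: 4.7
tcp_pos: [557.2, 112.4, 86.7]
orientation: [3.14, 0.112, -0.002]
contact_force: [-0.2, 0.5, 0.1]
grip_width: 0.499
finger_force: 0.0
```

Emit:
{"method": "step_arm", "body": {
  "commands": [
    [[0,0,0,0,0,0],[0,0,0,0,0,0],[0,0,0,0,0,0],[0,0,0,0,0,0]]
  ],
  "grip": 1
}}

```text
time_s: 5.1
tcp_pos: [557.8, 112.4, 87.6]
orientation: [-3.14, -0.112, -0.001]
contact_force: [-0.2, -0.4, 3.2]
grip_width: 0.136
finger_force: 33.5
```

Gripped: opening 0.136 ≈ 12 mm. Now slide it open.

Emit:
{"method": "step_arm", "body": {
  "commands": [
    [[0,-8,-1,0,0,0],[0,-16,-1,0,0,0],[0,-24,-1,0,0,0],[0,-32,-1,0,0,0],[0,-38,-1,0,0,0],[0,-41,-1,0,0,0],[0,-41,-1,0,0,0]]
  ]
}}

```text
time_s: 5.8
tcp_pos: [554.8, 154.2, 87.8]
orientation: [-3.139, -0.113, 0.0]
contact_force: [5.0, 1.3, -14.5]
grip_width: 0.134
finger_force: 31.1
```

Emit:
{"method": "step_arm", "body": {
  "commands": [
    [[0,-1,0,0,0,0],[0,-2,0,0,0,0],[0,-3,0,0,0,0],[0,-3,0,0,0,0]]
  ]
}}

```text
time_s: 6.2
tcp_pos: [554.7, 155.4, 87.7]
orientation: [3.138, 0.113, -0.0]
contact_force: [7.3, -13.0, -14.4]
grip_width: 0.131
finger_force: 31.3
```

Emit:
{"method": "step_arm", "body": {
  "commands": [
    [[0,0,0,0,0,0],[0,0,0,0,0,0],[0,0,0,0,0,0],[0,0,-40,0,0,0],[0,0,-90,0,0,0],[0,20,-140,0,0,0],[15,50,-160,0,0,0],[15,62,-160,0,0,0],[15,62,-160,0,0,0],[15,62,-160,0,0,0]]
  ],
  "grip": 0.5
}}

```text
time_s: 7.2
tcp_pos: [573.0, 95.8, 247.3]
orientation: [-3.139, -0.111, 0.003]
contact_force: [-0.3, 0.6, 1.0]
grip_width: 0.501
finger_force: 0.0
```

```bash
python3 - <<'E'
from rig import sensors, imaging
import cv2,numpy as np,pickle
s=sensors.get_state(); c=imaging.camera_model("wrist")
p,d=imaging.grab_frame("wrist"); cv2.imwrite("pics/w4.png",cv2.resize(p[60:280,150:480],(750,500),interpolation=cv2.INTER_CUBIC)); pickle.dump((s,c,p,d),open("w4.pkl","wb")); print(s['time_s'],s['tcp_pos'])
E
```

```text
7.2 [573.0447522   95.82711274 247.34116069]
```

View pics/w4.png

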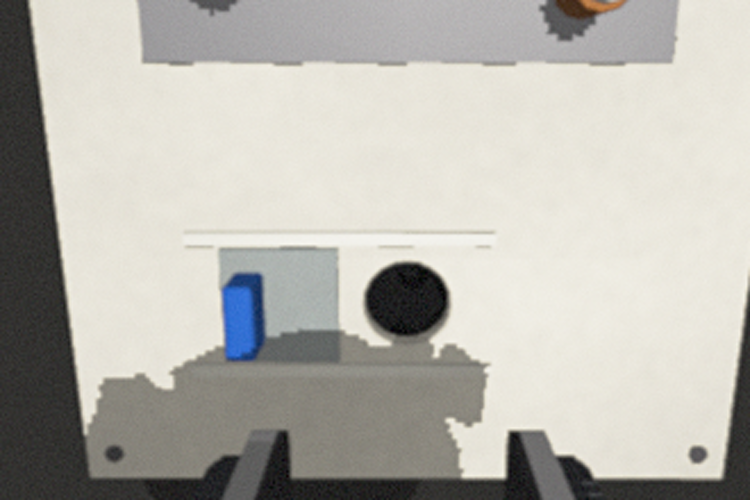

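Port fully clear: crop centre (407,299), edges 365–449; tab at (243,316), plate left edge at 219 (≥ the 52 mm end). Next: port position and the head, then go to the pin.

```bash
python3 - <<'E'
from h import *
import pickle
from rig import sensors
s,c,p,d=pickle.load(open("w4.pkl","rb")); C=cloud(c,d)
k=330/750
m=np.zeros((400,640),np.uint8); g=cv2.cvtColor(p,cv2.COLOR_BGR2GRAY); m[170:212,306:352]=(g[170:212,306:352]<60)
ct=max(cv2.findContours(m,0,1)[0],key=cv2.contourArea)[:,0,:]
E=np.array([at_z(c,u,v,100)[:2] for u,v in ct]); print("rim circle",cv2.minEnclosingCircle(E.astype(np.float32)))
print("eye", at_z(c,150+407*k,60+299*k,100))
mm=hsv(p,(100,150,60),(130,255,255)); print("tab",at_z(c,*blob(mm,(235,170,275,225))[:2],120))
a=150+339*k;print("plate right edge vs port", at_z(c,a,60+290*k,103.5))
P=C[176:206,314:344].reshape(-1,3); print("depth in port",np.percentile(P[:,2],[5,25,50,75]))
mm=np.zeros((400,640),bool); mm[10:275,120:520]=1; mm&=abs(C[...,2]-100)<6; print(np.median(C[mm][:,2]))
q=[at_z(c,150+x*k,60+y*k,100)[:2] for x,y in((115,454),(698,454))]; print("screws",q,np.degrees(np.arctan2(*(q[0]-q[1])[::-1]))-90)
# goal over the pin
s=sensors.get_state()
for P in ([554.5,-310,220],[554.5,-310,290]): print(goal(P,94.1,s))
E
```

```text
rim circle ((559.6116943359375, 91.65528106689453), 16.346328735351562)
eye [559.76333152  91.37337259 100.        ]
tab [554.04239426 155.41105984 120.        ]
plate right edge vs port [562.5752412  119.38310598 103.5       ]
depth in port [53.21709904 71.50778586 72.17528359 72.84008989]
100.39614598034171
screws [array([480.15446587, 214.21620173]), array([498.24237652, -41.51126057])] 4.0458612837817185
(array([-47.41, 403.82,  27.2 ]), array([-0.02,  0.12,  0.  ]))
(array([-47.56, 403.79, -42.8 ]), array([-0.02,  0.12,  0.  ]))
```

```bash
python3 - <<'E'
from h import *
import pickle
s,c,p,d=pickle.load(open("w4.pkl","rb")); C=cloud(c,d)
Z=C[174:210,310:350,2]; print(Z[::2,::2].round(0).astype(int))
m=Z<66; P=C[174:210,310:350][m]; print(len(P),np.percentile(P,[5,50,95],axis=0).round(1))
vv,uu=np.nonzero(m); print(np.mean([at_z(c,u+310,v+174,72)[:2] for u,v in zip(uu,vv)],axis=0))
E
```

```text
[[ 99 101 100 101 100  99 100 100  99  99  99 102 100 100  99  99 101  99
  100  99]
 [100 101 100 100 100  98  73  72  72  53  52  53  53 100 100 100  99 100
  100  99]
 [100 101 100  99  73  71  72  73  52  53  53  54  53  52  72 100 100 100
   99 101]
 [101 100  99  74  72  71  72  71  58  53  52  51  52  59  72  72 100 101
  100 100]
 [100 100  74  72  72  71  72  71  67  57  55  56  59  67  71  73  72  99
  100 101]
 [100  74  72  71  73  71  72  72  72  67  63  65  66  72  73  73  72  73
  101 100]
 [101  72  73  73  72  72  72  74  74  72  72  70  73  73  71  73  72  71
   99 101]
 [ 72  72  72  72  73  73  73  72  73  72  72  72  72  73  71  72  73  72
   74  99]
 [ 72  72  73  72  73  73  73  72  71  73  73  72  72  71  71  73  73  71
   73 100]
 [ 72  73  74  72  72  73  72  71  72  71  72  73  73  73  73  73  72  72
   73 101]
 [ 92  72  72  72  72  73  72  71  72  72  71  74  72  73  72  73  73  72
   72 100]
 [ 94  72  73  72  71  71  72  73  74  72  71  72  73  71  72  72  72  73
   91 101]
 [100  72  71  71  73  72  73  72  71  71  71  72  73  71  71  73  74  73
   97 100]
 [100  93  73  73  72  71  72  72  73  70  72  73  72  72  73  72  73  92
  100 101]
 [101  98  92  72  72  72  71  71  73  72  72  72  73  73  72  71  91  97
  100 100]
 [ 99 101  97  91  73  72  72  72  71  72  72  71  74  72  72  91  94 100
  100  99]
 [101 100 100  97  93  88  72  72  73  71  72  74  72  88  91  98  99 100
  102 100]
 [100 101 102 100  99  93  93  90  90  90  90  91  93  96  97 100 100  99
   99 101]]
91 [[557.9  83.7  51.2]
 [560.3  88.8  53.1]
 [564.2  93.7  63.5]]
[564.51250838  89.41053543]
```

Emit:
{"method": "step_arm", "body": {
  "commands": [
    [[0,50,-40,0,0,0],[-10,100,-43,0,0,0],[-20,150,-43,0,0,0],[-30,200,-43,0,0,0],[-40,250,-43,0,0,0],[-15,300,-43,0,0,0],[-15,350,-43,0,0,0],[-15,400,-43,0,0,0],[-15,404,-43,0,0,0],[-15,404,-43,0,0,0]]
  ]
}}

```text
time_s: 8.25
tcp_pos: [587.7, -310.5, 289.5]
orientation: [-3.139, -0.109, 0.003]
contact_force: [-0.2, 1.6, -1.1]
grip_width: 0.497
finger_force: 0.0
```

```bash
python3 - <<'E'
from h import *
from rig import sensors, imaging
import pickle
s,c,p,d=pickle.load(open("w4.pkl","rb")); C=cloud(c,d)
Z=C[...,2]; ring=[]
pts=[(u,v) for v in range(174,200) for u in range(310,350) if Z[v,u]<66]
# fit: visible hole pixels at face plane z=72; lower boundary circle radius 6
low={}
for u,v in pts: low[u]=max(low.get(u,0),v)
B=np.array([at_z(c,u,v+.5,72)[:2] for u,v in low.items()]); print(B.round(1).tolist())
from scipy.optimize import least_squares
r=least_squares(lambda q:np.hypot(B[:,0]-q[0],B[:,1]-q[1])-6,[564,88],loss='soft_l1'); print("hole",r.x,r.fun.round(1))
s=sensors.get_state(); c=imaging.camera_model("wrist")
p,d=imaging.grab_frame("wrist"); cv2.imwrite("pics/w5.png",p); pickle.dump((s,c,p,d),open("w5.pkl","wb"))
m=hsv(p,(5,180,120),(22,255,255)); n,l,st,ce=cv2.connectedComponentsWithStats(m); print(st[st[:,4]>40],s['tcp_pos'])
C=cloud(c,d)
for i in range(1,n):
    if st[i,4]>100: P=C[l==i]; t=P[P[:,2]>95]; print(len(P),np.percentile(P[:,2],[5,50,95]),len(t) and cv2.minEnclosingCircle(t[(t[:,2]<110)][:,:2].astype(np.float32)))
E
```

```text
[[559.4, 91.1], [559.5, 90.1], [559.6, 89.1], [559.6, 88.1], [560.4, 92.2], [559.7, 87.0], [560.8, 86.1], [560.9, 85.1], [560.3, 93.2], [563.0, 84.2], [562.3, 94.4], [562.6, 105.6], [548.8, 75.9]]
hole [565.28282764  89.6301273 ] [ 0.1 -0.2 -0.2 -0.1 -0.5  0.2 -0.3  0.3  0.1 -0.2 -0.4 10.2 15.5]
[[     0      0    640    400 255626]
 [   313    186     20     24    363]] [ 587.69218092 -310.46153497  289.46621128]
363 [ 88.43306446 103.80544228 105.1925517 ] ((553.7951049804688, -309.78814697265625), 10.618865966796875)
```

View pics/w5.png

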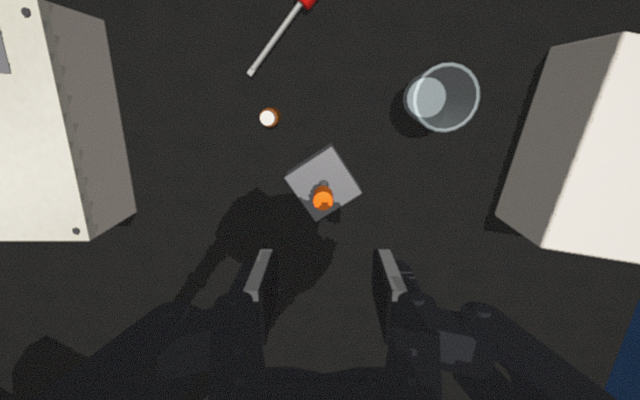

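Wrist view: pin head at (323,198) on the stand, vial_c at (268,117), everything clear of the fingers' approach. The pin axis is ≈(553.9,−309.8), top 104.

```bash
python3 - <<'E'
from h import *
from rig import sensors
s=sensors.get_state(); print(goal([553.9,-309.8,44],94.1,s),s['contact_force'])
E
```

```text
(array([-33.37,  -0.79, 245.83]), array([-0.09,  0.1 , -0.06])) [1.20548911 0.70655604 0.30167263]
```

Emit:
{"method": "step_arm", "body": {
  "commands": [
    [[-33,-1,45,0,0,0],[-33,-1,90,0,0,0],[-33,-1,130,0,0,0],[-33,-1,165,0,0,0],[-33,-1,195,0,0,0],[-33,-1,215,0,0,0],[-33,-1,230,0,0,0],[-33,-1,240,0,0,0],[-33,-1,245,0,0,0],[-33,-1,245,0,0,0]]
  ]
}}

```text
time_s: 9.3
tcp_pos: [554.9, -309.5, 46.4]
orientation: [-3.139, -0.113, 0.0]
contact_force: [0.6, -0.2, -0.0]
grip_width: 0.498
finger_force: 0.0
```

Emit:
{"method": "step_arm", "body": {
  "commands": [
    [[0,0,0,0,0,0],[0,0,0,0,0,0],[0,0,0,0,0,0],[0,0,0,0,0,0],[0,0,0,0,0,0]]
  ],
  "grip": 1,
  "force": 60
}}

```text
time_s: 9.8
tcp_pos: [555.3, -310.2, 47.3]
orientation: [3.139, 0.112, 0.002]
contact_force: [-0.2, 0.4, 6.8]
grip_width: 0.241
finger_force: 58.6
```

Emit:
{"method": "step_arm", "body": {
  "commands": [
    [[0,0,-8,0,0,0],[0,0,-20,0,0,0],[0,0,-40,0,0,0],[0,0,-80,0,0,0],[0,0,-120,0,0,0],[0,0,-160,0,0,0],[0,0,-170,0,0,0],[0,0,-170,0,0,0],[0,0,-170,0,0,0]]
  ]
}}

```text
time_s: 10.7
tcp_pos: [554.3, -309.5, 215.7]
orientation: [-3.139, -0.112, 0.001]
contact_force: [0.1, -0.6, -1.7]
grip_width: 0.24
finger_force: 58.6
```

```bash
python3 - <<'E'
from h import *
from rig import sensors,imaging
import pickle
s=sensors.get_state(); print(s['tcp_pos'],s['contact_force'],s['wrist_torque'],s['grip_width'])
c=imaging.camera_model("wrist"); p,d=imaging.grab_frame("wrist"); q,_=imaging.grab_frame("scene")
pickle.dump((s,c,p,d,q),open("w6.pkl","wb"))
cs=imaging.camera_model("scene"); x=R.from_rotvec(cs['orientation']).inv().apply(s['tcp_pos']-cs['xyz']); u,v=int(cs['cx']-cs['fx']*x[0]/x[2]),int(cs['cy']+cs['fy']*x[1]/x[2]); print(u,v)
a=cv2.resize(q[v-50:v+50,u-50:u+50],(400,400),interpolation=cv2.INTER_CUBIC); b=cv2.resize(p[120:280,245:405],(400,400),interpolation=cv2.INTER_CUBIC)
cv2.imwrite("pics/w6.png",cv2.convertScaleAbs(np.hstack([b,a]),alpha=1.3))
E
```

```text
[ 554.32506286 -309.53633739  215.71732464] [ 0.12290365 -0.60184495 -1.69230501] [-0.02913987 -0.00329459  0.02133914] 0.239963162198091
184 220
```

View pics/w6.png

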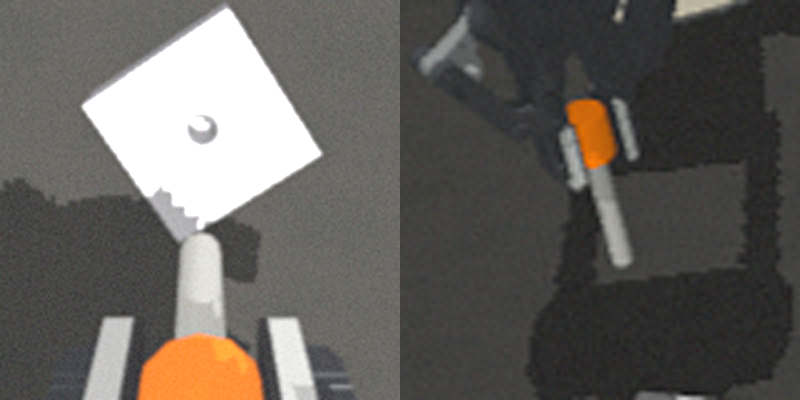

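The pin is gripped upright. Foot is at (203,238) in the wrist crop and (622,262) in the scene crop.

```bash
python3 - <<'E'
from h import *
from rig import sensors,imaging
import pickle
s,c,p,d,q=pickle.load(open("w6.pkl","rb")); C=cloud(c,d)
cs=imaging.camera_model("scene")
for w in ((326.,217),(326,215)): print(tri([(c,*w),(cs,189.5,235.5)]))
# shaft depth points
P=C[212:262,300:350].reshape(-1,3); P=P[(P[:,2]>150)&(abs(P[:,1]+309.5)<6)]
P=P[P[:,2].argsort()]; print(len(P),P[:80:8].round(1))
for z in (185,200,215): 
    t=P[abs(P[:,2]-z)<6]; print(z,t[:,0].max().round(1),np.percentile(t[:,1],[2,98]).round(1),t[:,1].mean().round(1))
T=s['tcp_pos'];print(goal([T[0],91.4,T[2]],94.1,s),goal([559.3,91.4,215],94.1,s))
E
```

```text
(array([ 553.71813512, -309.33800568,  173.47661629]), [np.float64(0.635892326111527), np.float64(0.6358923261114948)])
(array([ 555.25854039, -309.52105414,  174.60686824]), [np.float64(0.27135015023918485), np.float64(0.27135015023931)])
904 [[ 556.5 -309.7  174.7]
 [ 557.  -309.   176.4]
 [ 556.5 -307.1  177.1]
 [ 554.7 -304.8  178.2]
 [ 556.9 -310.2  179.5]
 [ 557.1 -308.4  180.4]
 [ 555.1 -312.8  181.3]
 [ 557.  -310.2  181.8]
 [ 555.7 -312.1  183.1]
 [ 557.  -307.8  184. ]]
185 557.2 [-313.5 -304.4] -308.7
200 557.7 [-313.8 -304.2] -308.7
215 557.4 [-313.8 -304.2] -308.8
(array([ 2.8610e+01, -3.9991e+02,  2.3000e-01]), array([-0.04,  0.05, -0.01])) (array([  33.57, -399.56,    0.94]), array([-0.04,  0.05, -0.01]))
```

Emit:
{"method": "step_arm", "body": {
  "commands": [
    [[5,-45,0,0,0,0],[10,-95,0,0,0,0],[15,-145,0,0,0,0],[20,-195,0,0,0,0],[25,-245,0,0,0,0],[30,-295,0,0,0,0],[35,-340,0,0,0,0],[35,-375,0,0,0,0],[35,-395,0,0,0,0],[35.3,-399,0,0,0,0]]
  ]
}}

```text
time_s: 11.8
tcp_pos: [560.6, 92.8, 215.2]
orientation: [-3.139, -0.116, 0.004]
contact_force: [-0.1, 0.1, -0.8]
grip_width: 0.236
finger_force: 58.8
```

Emit:
{"method": "step_arm", "body": {
  "commands": [
    [[0,0,20,0,0,0],[0,0,40,0,0,0],[0,0,55,0,0,0],[0,0,64,0,0,0],[0,0,64,0,0,0],[0,0,64,0,0,0]]
  ]
}}

```text
time_s: 12.4
tcp_pos: [561.7, 90.3, 152.6]
orientation: [3.14, 0.112, -0.0]
contact_force: [0.2, 0.3, 0.2]
grip_width: 0.246
finger_force: 58.8
```

```bash
python3 - <<'E'
from h import *
from rig import sensors,imaging
import pickle
s=sensors.get_state(); print(s['tcp_pos'],s['contact_force'],s['grip_width'],s['time_s'])
c=imaging.camera_model("wrist"); p,d=imaging.grab_frame("wrist"); C=cloud(c,d)
pickle.dump((s,c,p,d),open("w7.pkl","wb"))
T=s['tcp_pos']
m=(C[...,2]>118)&(C[...,2]<140)&(abs(C[...,0]-T[0])<10)&(abs(C[...,1]-T[1])<8); P=C[m]; print(len(P),"shaft +x face",np.percentile(P[:,0],95),np.percentile(P[:,1],[1,50,99]))
m=(C[...,2]>85)&(C[...,2]<115)&(abs(C[...,0]-T[0]+0)<9)&(abs(C[...,1]-T[1])<8); print("lowest",np.sort(C[m][:,2])[:5] if m.any() else 0)
cv2.imwrite("pics/w7.png",cv2.resize(p[170:290,240:420],(750,500),interpolation=cv2.INTER_CUBIC))
h=(C[...,2]<63)&(abs(C[...,0]-T[0])<16)&(abs(C[...,1]-T[1])<16); v,u=np.nonzero(h); print(len(u), [at_z(c,a,b,72)[:2].round(1).tolist() for a,b in zip(u,v)][::6])
E
```

```text
[561.73342342  90.26806797 152.56090289] [0.15320282 0.26947474 0.24488102] 0.2458946686608211 12.4
220 shaft +x face 564.6260095989127 [85.95375039 91.39064018 95.66904382]
lowest [111.48229036 111.86960487 111.92199971 112.2328611  112.86941577]
122 [[568.0, 93.2], [568.3, 88.8], [567.4, 90.2], [566.3, 94.6], [566.7, 90.2], [567.0, 85.8], [565.7, 92.3], [566.0, 87.9], [564.8, 94.5], [565.1, 90.1], [565.4, 85.6], [564.2, 92.2], [564.5, 87.8], [563.3, 93.6], [563.6, 89.2], [562.6, 93.6], [562.9, 89.2], [563.2, 84.7], [562.1, 89.1], [561.2, 91.3], [560.5, 89.7]]
```

View pics/w7.png

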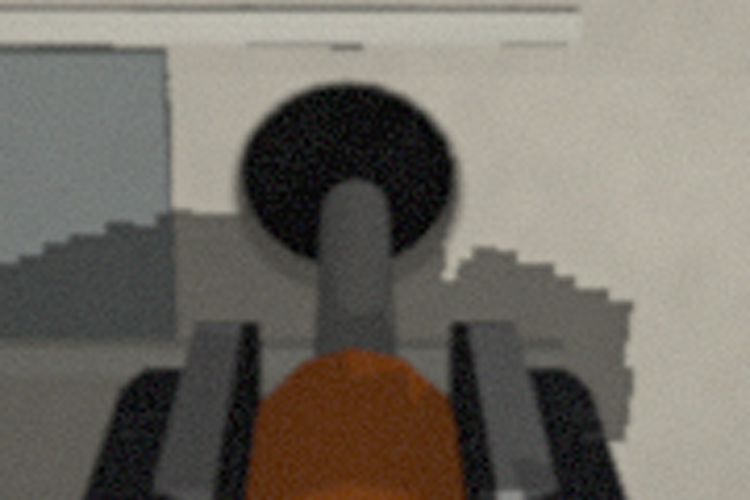

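The pin shaft is at (355,200) in the crop, inside the port circle (242–455), so it clears the rim. Descend until light contact.

Emit:
{"method": "step_arm", "body": {
  "commands": [
    [[0,0,15,0,0,0],[0,0,26,0,0,0],[0,0,33,0,0,0],[0,0,35,0,0,0],[0,0,36,0,0,0],[0,0,36,0,0,0]]
  ]
}}

```text
time_s: 13.05
tcp_pos: [561.7, 90.7, 116.6]
orientation: [-3.14, -0.112, -0.0]
contact_force: [-0.8, -0.2, -0.3]
grip_width: 0.242
finger_force: 58.8
```

Emit:
{"method": "step_arm", "body": {
  "commands": [
    [[0,0,1,0,0,0],[0,0,2,0,0,0],[0,0,3,0,0,0],[0,0,4,0,0,0],[0,0,4,0,0,0]]
  ]
}}

```text
time_s: 13.55
tcp_pos: [561.7, 90.7, 112.5]
orientation: [-3.14, -0.112, -0.0]
contact_force: [-0.3, -0.2, 4.7]
grip_width: 0.233
finger_force: 58.8
```

Light contact of 4.7 N at foot ≈ 71. Now sweep across the face.

Emit:
{"method": "step_arm", "body": {
  "commands": [
    [[1,0.3,0,0,0,0],[2,0.6,0,0,0,0],[3,0.9,0,0,0,0],[4,1.2,0,0,0,0],[5,1.4,0,0,0,0],[5.7,1.6,0,0,0,0],[5.7,1.6,0,0,0,0]]
  ]
}}

```text
time_s: 14.25
tcp_pos: [567.5, 89.4, 112.3]
orientation: [3.14, 0.112, 0.0]
contact_force: [0.4, -1.0, -0.8]
grip_width: 0.242
finger_force: 58.6
```

Force fell to about zero: the foot is over the hole. Probe downward gently.

Emit:
{"method": "step_arm", "body": {
  "commands": [
    [[0,0,1,0,0,0],[0,0,2,0,0,0],[0,0,3,0,0,0],[0,0,4,0,0,0],[0,0,4,0,0,0]]
  ]
}}

```text
time_s: 14.75
tcp_pos: [567.2, 89.4, 108.2]
orientation: [3.14, 0.112, -0.001]
contact_force: [-0.2, -0.7, -0.3]
grip_width: 0.241
finger_force: 58.6
```

Emit:
{"method": "step_arm", "body": {
  "commands": [
    [[0,0,2,0,0,0],[0,0,4,0,0,0],[0,0,6,0,0,0],[0,0,8,0,0,0],[0,0,10,0,0,0],[0,0,10,0,0,0]]
  ]
}}

```text
time_s: 15.35
tcp_pos: [567.2, 89.5, 98.0]
orientation: [-3.14, -0.112, 0.001]
contact_force: [-1.0, -1.4, -0.8]
grip_width: 0.242
finger_force: 58.6
```

Emit:
{"method": "step_arm", "body": {
  "commands": [
    [[0,0,1,0,0,0],[0,0,2,0,0,0],[0,0,3,0,0,0],[0,0,3.5,0,0,0],[0,0,3.5,0,0,0]]
  ]
}}

```text
time_s: 15.85
tcp_pos: [567.2, 89.4, 94.8]
orientation: [-3.14, -0.112, 0.0]
contact_force: [-1.8, -1.2, -0.7]
grip_width: 0.239
finger_force: 58.6
```

Emit:
{"method": "step_arm", "body": {
  "commands": [
    [[0,0,0.5,0,0,0],[0,0,1,0,0,0],[0,0,1.5,0,0,0],[0,0,2,0,0,0],[0,0,2,0,0,0]]
  ]
}}

```text
time_s: 16.35
tcp_pos: [567.4, 89.5, 92.9]
orientation: [-3.14, -0.112, -0.0]
contact_force: [-2.3, -0.6, 2.4]
grip_width: 0.238
finger_force: 58.9
```

Foot has bottomed (2.4 N, foot ≈ 52). Release and withdraw straight up.

Emit:
{"method": "step_arm", "body": {
  "commands": [
    [[0,0,0,0,0,0],[0,0,0,0,0,0],[0,0,0,0,0,0],[0,0,0,0,0,0],[0,0,-15,0,0,0],[0,0,-40,0,0,0],[0,0,-80,0,0,0],[10,0,-120,0,0,0],[25,0,-160,0,0,0],[25,0,-160,0,0,0]]
  ],
  "grip": 0.5
}}

```text
time_s: 17.35
tcp_pos: [596.1, 91.4, 258.4]
orientation: [-3.139, -0.112, -0.015]
contact_force: [0.5, 0.2, -0.4]
grip_width: 0.5
finger_force: 0.0
```

```bash
python3 - <<'E'
from h import *
from rig import sensors,imaging
s=sensors.get_state(); print(s['tcp_pos'],s['contact_force'],s['time_s'])
c=imaging.camera_model("wrist"); p,d=imaging.grab_frame("wrist"); C=cloud(c,d)
m=hsv(p,(5,180,100),(22,255,255))>0; P=C[m&(abs(C[...,0]-565)<25)&(abs(C[...,1]-90)<25)]
t=P[P[:,2]>P[:,2].max()-6]; print(len(P),"head top z",np.median(t[:,2]),cv2.minEnclosingCircle(t[:,:2].astype(np.float32)))
mb=hsv(p,(100,150,60),(130,255,255)); print("tab",at_z(c,*blob(mb,(150,100,500,280))[:2],120))
q,_=imaging.grab_frame("scene")
cv2.imwrite("pics/w8.png",np.hstack([cv2.resize(p[60:280,160:490],(450,300)),cv2.resize(q[130:250,260:380],(300,300))]))
E
```

```text
[596.11325366  91.44321336 258.40476055] [ 0.5288043   0.20290336 -0.35924644] 17.35
609 head top z 150.02627194206428 ((564.8370361328125, 89.92313385009766), 10.310712814331055)
tab [554.08515464 155.35888462 120.        ]
```

View pics/w8.png

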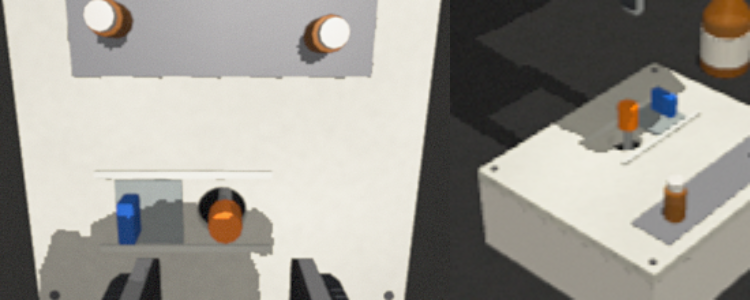

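The pin stands in the port: head at (225,220) in the wrist crop, top z = 150.0, which is exactly the fully-home height. The shutter tab is still at its open stop and the vials are in place. The gripper is clear, so I'm handing in.

```bash
python3 -c "
from rig import sign_off
print(sign_off())"
```

```text
the job is handed in; nothing more can be done
None
```

Handed in at 17.4 s: the shutter is fully open and the pin stands released and fully home (head top 150 mm). The highest force I read with the pin on the carriage was 4.7 N. The wrist camera's depth reading had already shown where the hole was, so the light contact sweep was aimed there rather than blind.

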